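# Open the bench dust filter for cleaning

## Task

The filter of the bench dust box has to be cleaned. With the fingertips, press the snap tab beside the lid all the way in, then push the released lid along its guides until the filter opening is completely uncovered, and leave the lid lying flat on the bare ledge of the box. Do not grip, lift or force the lid, and leave the jar, the tin and the hammer alone.

Things in the scene. Friction and masses are not known exactly. Their poses are not given: they have to be found in the camera images.
- unit: Green painted metal dust box, fixed, 124 mm (x) by 312 mm (y), flat deck 70 mm above the bench. Origin: centre of its underside; z up; its +y is within 26 degrees of world +y. Lid seat at its -y end, bare ledge from y = -33 to +150 mm. Two guides 8 mm high run along y, 105 mm apart; an 8 mm high bar stops the lid at y = +150 mm; the -y end is open. Tab bracket at -x.
- opening (a point): Centre of the filter opening, at deck height (70 mm above the bench), box frame x = 0, y = -75 mm. The opening is 72 mm (x) by 84 mm (y), with a white pleated filter inside. It is wholly bare once the lid's centre is beyond y = +22 mm in the box frame.
- lid: Loose grey plastic lid, 0.15 to 0.31 kg: plate 100 (x) by 110 (y) by 12 mm; across its top middle a rib 60 mm long in x, 14 mm wide in y, its top 32 mm above the lid's underside. Origin: centre of its underside; axes as the box's. Starts over the opening, held by the tab's catch bar in a notch in its -x edge. Released, it slides on the deck to the box's +y with dry friction; stop at lid centre y = +95 mm.
- tab (a joint): Travel of the snap tab, a grey plastic push pad that moves straight down: 0 = out (latched), 0.012 m = fully in; starts 0 to 1.5 mm in. It takes about 5 N to move and stays where it is left. The lid is free from 0.010 m on: the catch bar is then below the deck and the lid passes over it.
- tab_top (a point): Centre of the top face (30 by 30 mm) of the snap tab, which stands just outside the guide on the box's -x side, beside the middle of the seat (box frame x = -87, y = -75 mm). 100 mm above the bench when out, 88 mm when fully in; moves with the tab.
- jar: Bystander: amber glass jar with a steel cap, 60 mm across, 75 mm high, loose. Origin: centre of its underside.
- tin: Bystander: steel tin, 68 mm across, 60 mm high, loose. Origin: centre of its underside.
- hammer: Bystander: hammer, 240 mm long, lying on the bench, loose. Origin: underside, its handle points to its -x.
Not all that is in view belongs to the job. What is meant by the lid is not blue or brown, and is the larger of those in its own colour.

How it is judged:
By the outcome, as a careful person would: the job done as asked, in the order asked, and still so for the second after the job is handed in, with the robot touching nothing.
It also fails if it takes over 45 s, if anything falls off the work surface, if the arm or the gripper's body presses on something with over 40 N, if the wrist force passes 120 N, or if a joint passes its speed limit or range.

## Robot

A 6-joint arm with a two-finger parallel gripper is mounted at the origin on the work surface. World frame = base frame: x ahead of the robot, y to its left, z up, the work surface at z = 0. Lengths are in m, angles in rad, forces in N, time in s.
With the tool pointing down it reaches from about 0.375 to 0.9 m from the base axis. Payload 3.1 kg.
Tool frame: the origin (TCP) lies at the very end of the fingers, on their centre line; the grasp point (between the pads) lies 19 mm behind it (ctrl.grip_point_offset is the distance from the TCP to the grasp point, in m); z points along the fingers, y is the line along which they close (so a half turn about z gives the same grasp; the last joint's range is limited). The gripper opens to 87 mm and grips with 3 to 60 N. Pads are 19 mm wide; open, the fingers measure 117 mm over their backs; the gripper's body (75 mm by 190 mm) begins 51 mm behind the grasp point.
Start: joints at [-0.178, 0.527, 1.433, -0, 1.181, -0.178], TCP at [0.625, 0, 0.223] pointing down, gripper open.
Joint ranges: [-3.08, 3.08], [-0.75, 2.2], [0.22, 2.44], [-1.43, 4.57], [0, 2.65], [-2.85, 2.85]. Speed limits (rad/s): [2.79, 2.79, 3.14, 3.14, 3.14, 3.14].

## Interface

Orientations are given as a 3x3 rotation matrix whose columns are the frame's x, y, z axes.
In Python, from plant import ctrl, eyes gives the robot as it stands.
- The arm moves only by the shell command python3 -m jog 'ROWS' [FORCE]. ROWS is JSON, a list that holds one entry, the list of rows, each a list of 7 numbers: the shift along the tool's x, y, z as a fraction of full scale, then the turn, a rotation vector about the tool's x, y, z as a fraction of full scale, then the closure, from -1 (fully open) to 1 (shut), so that 0 is half open. In form: [[[tx, ty, tz, ax, ay, az, jaw], ...]]. A call has 1 to 12 rows; each row is the pose to reach, as a shift and turn from the pose commanded when the call began, along the tool's axes at that moment, turning the shorter way round; what a row does not reach only later rows make up. Full scale, the value 1, is 0.6 m for a shift and pi rad for a turn. A row lasts 1/10 s, in which the tool goes at most 50 mm and 8.59 degrees, less where a joint would pass 70% of its speed; a pose out of reach is approached as far as the arm can. A call with a number of a shift or a turn outside -1 to 1 is refused whole. A call with a gripper value outside its range is refused whole. The fingers move at their own pace and stop on an object; FORCE is the grip in N (left out, the last holds). Time passes only in rows, so rows that repeat a pose let the fingers close. It gives the time, the measured TCP pose, the force, the opening and the grip force at its end, in the units of the state.
- ctrl.observe(): the state, without advancing time (a new reading comes with each control period).
- eyes.snapshot(name): name is "scene" or "side" or "wrist"; returns a dict with "pixels" (480x640x3 uint8, red, green, blue), "intrinsics" (3x3 intrinsics, pixels), "xyz" and "attitude" of the camera in the world; the wrist camera has in their place "hand_eye" (4x4, takes a point from camera to tool coordinates, whose origin is the TCP and whose axes are the flange's). Camera axes: x right, y up, looking along -z (the intrinsics and any distortion apply to the point x, -y, -z); pixel columns grow to the right and rows downward; lengths in m; the calibration is good to about 2 mm. A picture is of the moment at which its call begins: read the wrist's pose just before it. There is no depth.
- ctrl.close_job(): hands the job in; it is judged then, once.
The state is a dict: "clock": time; "joint_positions": joint angles; "dq": joint speeds; "effort": joint torques, N m; "position": TCP position; "ee_rot": TCP orientation; "contact_force": force on the tool from outside, world axes, zero at the start; "moment": the same for the moment, N m; "opening": opening from 0.0 (shut) to 1.0 (fully open); "finger_force": force on a finger pad.
Only numpy, scipy, OpenCV 4.12 (cv2) and the standard library are available. Lean on these libraries where they do the work, as an engineer would, in place of code of your own. Each camera call takes 0.05 s, during which the arm holds its last target. There are 200 camera calls.

## Working session

There is one attempt and no reset: what is moved stays moved. The work goes in short steps, Python scripts to look and compute and a shell command to move; the robot and the scene stay as the last step left them, time stands still between calls to the robot, and variables do not carry over. Pictures are saved under pics/ and viewed, at most 10 in all, crops included, and the job is handed in when it is done.

```bash
ls; mkdir -p pics; python3 - <<'E'
from plant import ctrl, eyes
import cv2,pickle
s=ctrl.observe();print(s)
d={}
for n in("scene","side"):
    d[n]=eyes.snapshot(n);cv2.imwrite(f"pics/{n}0.png",d[n]["pixels"][:,:,::-1])
    print({k:v for k,v in d[n].items() if k!="pixels"})
pickle.dump(d,open("d0.pkl","wb"))
E
```

```text
pics
{'clock': 0.0, 'joint_positions': array([-1.78490596e-01,  5.28471437e-01,  1.43390800e+00,  1.80134203e-05,
        1.18136377e+00, -1.78485584e-01]), 'dq': array([-7.14158630e-05,  5.51963523e-04, -1.15878832e-03, -9.88600734e-04,
        1.75229954e-04, -2.41299429e-03]), 'effort': array([-5.45745443e-04, -4.40045428e+01, -1.76593530e+01,  6.32597599e-02,
        5.83207863e-02, -1.53719384e-04]), 'position': array([6.24273435e-01, 1.71593959e-04, 2.21566569e-01]), 'ee_rot': array([[ 1.22890211e-05,  9.99997767e-01, -2.11343219e-03],
       [ 9.99999921e-01, -1.14474365e-05,  3.98219196e-04],
       [ 3.98194113e-04, -2.11343692e-03, -9.99997687e-01]]), 'contact_force': array([-0.05899239, -0.62916626, -0.34510854]), 'moment': array([-0.01026812, -0.00707305,  0.01897161]), 'finger_force': 0.0, 'opening': 0.999659433283637}
{'intrinsics': array([[593.54516156,   0.        , 322.67311046],
       [  0.        , 593.54516156, 233.36842559],
       [  0.        ,   0.        ,   1.        ]]), 'xyz': array([ 0.96001021, -0.56766972,  0.80686314]), 'attitude': array([[ 0.85159122, -0.35687493,  0.38396963],
       [ 0.52383794,  0.60680801, -0.59781088],
       [-0.01965213,  0.71022836,  0.703697  ]])}
{'intrinsics': array([[474.90647045,   0.        , 330.60423891],
       [  0.        , 474.90647045, 238.58009432],
       [  0.        ,   0.        ,   1.        ]]), 'xyz': array([ 0.51539626, -0.67722942,  0.73637766]), 'attitude': array([[ 0.99473315,  0.07955196, -0.06463316],
       [-0.10097947,  0.6524359 , -0.75108625],
       [-0.01758139,  0.75365701,  0.65703273]])}
```

View pics/scene0.png

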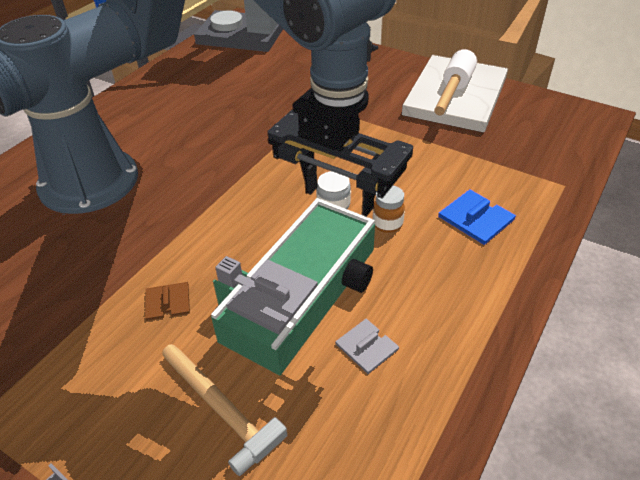

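View pics/side0.png

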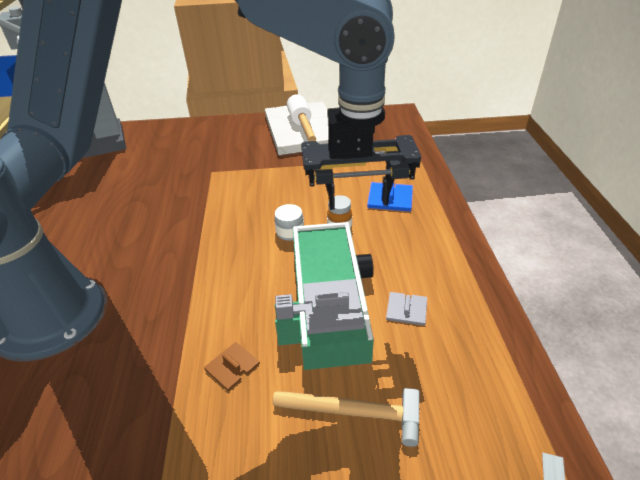

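Side view: box runs from (335,340) to (322,240), tab at (284,302), jar (340,210) and tin (289,222) at the far end, hammer in front. Lid candidates in scene: grey plate on the box (270,290), small grey plate (367,345), blue (478,215), brown (167,300). The one on the box is the larger grey one. I'll confirm with an enlarged crop.

```bash
python3 - <<'E'
import cv2,pickle,numpy as np
d=pickle.load(open("d0.pkl","rb"))
a=d["scene"]["pixels"][190:380,200:400,::-1]; b=d["side"]["pixels"][215:375,260:440,::-1]
A=cv2.resize(a,None,fx=2.0,fy=2.0,interpolation=2); B=cv2.resize(b,None,fx=2.2,fy=2.2,interpolation=2)
# 3x of each, stacked side by side
A=cv2.resize(a,(400,380),interpolation=2); B=cv2.resize(b,(400,356),interpolation=2)
o=np.zeros((380,800,3),np.uint8);o[:380,:400]=A;o[:356,400:]=B
cv2.imwrite("pics/crop1.png",o)
# white guide mask
for n,(r0,r1,c0,c1) in dict(scene=(195,350,205,380),side=(220,370,285,380)).items():
    p=d[n]["pixels"];h=cv2.cvtColor(p,cv2.COLOR_RGB2HSV)
    m=np.zeros(p.shape[:2],np.uint8);m[r0:r1,c0:c1]=((h[...,1]<40)&(h[...,2]>175))[r0:r1,c0:c1]*255
    c,_=cv2.findContours(m,0,2)
    for k in c:
        if cv2.contourArea(k)>60: print(n,cv2.contourArea(k),cv2.approxPolyDP(k,2,True)[:,0].tolist())
E
```

```text
scene 64.5 [[379, 337], [368, 349], [379, 349]]
scene 559.0 [[378, 329], [365, 319], [337, 341], [345, 349], [355, 349], [355, 344], [375, 331], [361, 342], [360, 346], [375, 335]]
scene 175.5 [[241, 285], [238, 284], [214, 310], [213, 315], [231, 299]]
scene 105.0 [[315, 282], [308, 278], [310, 281], [306, 283], [313, 283], [310, 286], [304, 284], [306, 286], [303, 288], [305, 292], [302, 293], [302, 297], [300, 293], [297, 296], [296, 293], [296, 297], [299, 294], [301, 296], [296, 301], [298, 303], [291, 306], [291, 310], [284, 307], [291, 302], [290, 299], [282, 307], [292, 311]]
scene 1059.5 [[346, 198], [335, 202], [316, 198], [247, 274], [254, 277], [252, 275], [318, 201], [366, 219], [367, 223], [294, 318], [298, 318], [374, 220], [345, 209], [342, 206]]
side 99.0 [[362, 315], [361, 312], [338, 314], [339, 318], [336, 319]]
side 4947.5 [[349, 221], [329, 221], [326, 224], [299, 225], [285, 229], [285, 237], [292, 237], [294, 231], [299, 304], [293, 305], [293, 309], [301, 310], [303, 345], [306, 345], [305, 323], [308, 329], [307, 318], [308, 314], [312, 313], [311, 304], [303, 304], [303, 300], [311, 300], [314, 306], [314, 296], [337, 292], [338, 296], [348, 295], [349, 308], [362, 307], [370, 332]]
```

View pics/crop1.png

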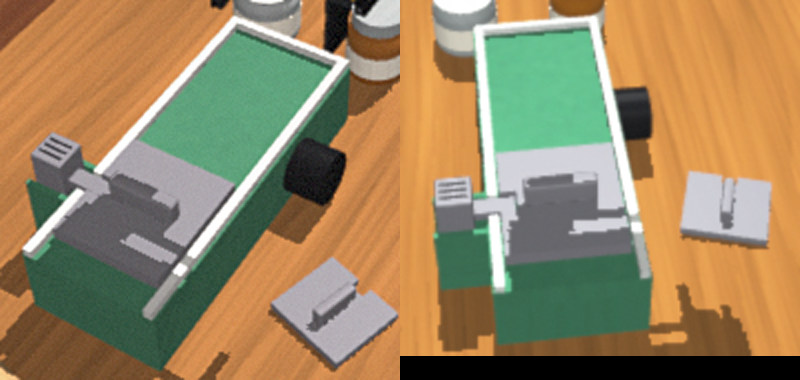

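The crop confirms it: the grey plate seated in the guides and held by the tab bar is the larger grey one. The loose grey plate at scene (367,345) is smaller and off the box. Next I fit the box pose from guide corners and the tab top.

```bash
cat > h.py <<'E'
import numpy as np
def ray(d,n,uv):
    K=d[n]["intrinsics"];p=np.linalg.inv(K)@[*uv,1];return d[n]["xyz"],d[n]["attitude"]@(p*[1,-1,-1])
def plane(d,n,uv,z):
    o,r=ray(d,n,uv);return o+r*(z-o[2])/r[2]
def tri(d,p):
    A=[];b=[]
    for n,uv in p.items():
        o,r=ray(d,n,uv);r=r/np.linalg.norm(r);P=np.eye(3)-np.outer(r,r);A.append(P);b.append(P@o)
    return np.linalg.lstsq(np.vstack(A),np.hstack(b),rcond=None)[0]
E
python3 - <<'E'
import pickle,numpy as np;from h import *
np.set_printoptions(precision=4,suppress=True)
d=pickle.load(open("d0.pkl","rb"))
P=dict(FL=((318.5,198.5),(293.8,226),.078),FR=((374.5,221),(350,223),.078),NL=((212,314.5),(302.5,343),.078),NR=((275,347),(371.5,337),.078),tab=((228,264),(283.9,299.6),.0995))
Q={}
for k,(a,b,z) in P.items():
    A,B=plane(d,"scene",a,z),plane(d,"side",b,z);Q[k]=(A+B)[:2]/2
    print(k,A[:2],B[:2],tri(d,dict(scene=a,side=b)))
for x,y in(("FL","FR"),("NL","NR"),("FL","NL"),("FR","NR")):
    v=Q[x]-Q[y];print(x,y,np.hypot(*v),np.degrees(np.arctan2(v[1],v[0])))
# rigid fit, box coords
M=dict(FL=(-.0575,.156),FR=(.0575,.156),NL=(-.0575,-.156),tab=(-.087,-.075))
from scipy.optimize import least_squares
R=lambda t:np.array([[np.cos(t),-np.sin(t)],[np.sin(t),np.cos(t)]])
f=lambda q:np.hstack([R(q[2])@M[k]+q[:2]-Q[k] for k in M])
s=least_squares(f,[.6,0,0]).x;print(s,np.degrees(s[2]),f(s).reshape(-1,2))
for n,p in dict(tab=(-.087,-.075),lid=(0,-.075),rib_end=(0,.095)).items():print(n,R(s[2])@p+s[:2])
E
```

```text
FL [0.5075 0.1259] [0.5047 0.1266] [0.5048 0.1301 0.0744]
FR [0.6254 0.1249] [0.6276 0.1219] [0.6271 0.1213 0.08  ]
NL [ 0.5083 -0.1862] [ 0.506  -0.1856] [ 0.5061 -0.184   0.075 ]
NR [ 0.626  -0.1854] [ 0.6235 -0.1866] [ 0.6242 -0.1833  0.0739]
tab [ 0.4789 -0.1043] [ 0.4786 -0.1038] [ 0.4787 -0.104   0.0994]
FL FR 0.1204534997462656 178.631292309916
NL NR 0.11760440210396518 179.95564963979578
FL NL 0.3121606113353371 90.20007248577863
FR NR 0.3093773741417971 89.68058401306934
[ 0.5656 -0.0306 -0.0071] -0.40719933617978876 [[ 0.0031 -0.0004]
 [-0.0023  0.0016]
 [-0.0002 -0.0003]
 [-0.0007 -0.0009]]
tab [ 0.4781 -0.105 ]
lid [ 0.5651 -0.1056]
rib_end [0.5663 0.0644]
```

Box yaw is about -0.4° (essentially aligned), with its centre near (0.566,-0.031). The tab top triangulates to (0.4785,-0.104,0.0995), which matches the 100 mm given. Now I close the fingers and move above the tab.

```bash
python3 -m jog '[[[-0.087,-0.122,0,0,0,0,1],[-0.174,-0.244,0,0,0,0,1],[-0.174,-0.244,0,0,0,0,1],[-0.174,-0.244,0,0,0,0,1],[-0.174,-0.244,0,0,0,0,1],[-0.174,-0.244,0.05,0,0,0,1],[-0.174,-0.244,0.1,0,0,0,1],[-0.174,-0.244,0.14,0,0,0,1],[-0.174,-0.244,0.165,0,0,0,1],[-0.174,-0.244,0.165,0,0,0,1],[-0.174,-0.244,0.165,0,0,0,1]]]' 20
python3 - <<'E'
from plant import eyes
import cv2,numpy as np
a=eyes.snapshot("scene")["pixels"][180:360,170:350,::-1];b=eyes.snapshot("side")["pixels"][215:375,230:390,::-1]
cv2.imwrite("pics/c2.png",np.hstack([cv2.resize(a,(400,400),interpolation=2),cv2.resize(b,(400,400),interpolation=2)]))
E
```

```text
clock: 1.2
position: [0.4792, -0.1042, 0.1235]
ee_rot: [[-0.0, 1.0, 0.0], [1.0, 0.0, 0.0], [0.0, 0.0, -1.0]]
contact_force: [0.0, -0.5, 0.9]
opening: 0.079
finger_force: 0.0
```

View pics/c2.png

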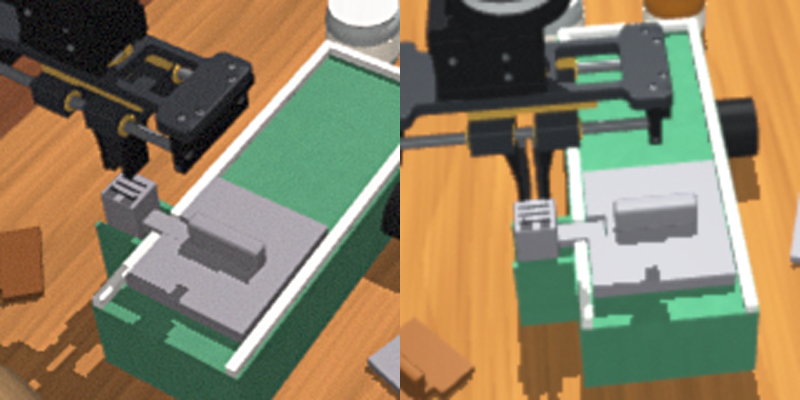

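The fingertips are centred over the tab: scene crop (125,165), side crop (533,200). Now I press down in small steps.

```bash
python3 -m jog '[[[0,0,0.015,0,0,0,1],[0,0,0.03,0,0,0,1],[0,0,0.037,0,0,0,1],[0,0,0.042,0,0,0,1],[0,0,0.047,0,0,0,1],[0,0,0.052,0,0,0,1],[0,0,0.056,0,0,0,1],[0,0,0.058,0,0,0,1],[0,0,0.058,0,0,0,1],[0,0,0.058,0,0,0,1]]]'
```

```text
clock: 2.3
position: [0.4782, -0.1042, 0.0887]
ee_rot: [[0.0, 1.0, -0.001], [1.0, -0.0, 0.0], [0.0, -0.001, -1.0]]
contact_force: [-1.3, 0.4, 2.3]
opening: 0.002
finger_force: 1.5
```

```bash
python3 -m jog '[[[0,0,0.001,0,0,0,1],[0,0,0.002,0,0,0,1],[0,0,0.002,0,0,0,1],[0,0,0.002,0,0,0,1]]]'; python3 -m jog '[[[0,0,0.001,0,0,0,1],[0,0,0.0015,0,0,0,1],[0,0,0.0015,0,0,0,1],[0,0,0.0015,0,0,0,1]]]'
```

```text
clock: 2.7
position: [0.4782, -0.1042, 0.0883]
ee_rot: [[-0.0, 1.0, -0.001], [1.0, 0.0, 0.0], [0.0, -0.001, -1.0]]
contact_force: [-2.7, 1.3, 10.5]
opening: 0.006
finger_force: 5.4
clock: 3.1
position: [0.4782, -0.1042, 0.0882]
ee_rot: [[-0.0, 1.0, -0.0], [1.0, 0.0, -0.0], [-0.0, -0.0, -1.0]]
contact_force: [-4.2, 0.8, 17.7]
opening: 0.009
finger_force: 9.0
```

The force rose to 18 N without further travel, so the tab is bottomed at 88 mm. I lift off and go behind the rib, with the fingers part open to give two contact points on it.

```bash
python3 -m jog '[[[0,0,-0.05,0,0,0,1],[0,0,-0.103,0,0,0,1],[-0.04,0.07,-0.103,0,0,0,0.3],[-0.085,0.146,-0.103,0,0,0,0.3],[-0.085,0.146,-0.103,0,0,0,0.3],[-0.085,0.146,-0.103,0,0,0,0.3],[-0.085,0.146,-0.08,0,0,0,0.3],[-0.085,0.146,-0.05,0,0,0,0.3],[-0.085,0.146,-0.025,0,0,0,0.3],[-0.085,0.146,-0.01,0,0,0,0.3],[-0.085,0.146,-0.008,0,0,0,0.3],[-0.085,0.146,-0.008,0,0,0,0.3]]]'
python3 - <<'E'
from plant import eyes
import cv2,numpy as np
a=eyes.snapshot("scene")["pixels"][180:360,190:370,::-1];b=eyes.snapshot("side")["pixels"][215:375,260:420,::-1]
cv2.imwrite("pics/c3.png",np.hstack([cv2.resize(a,(400,400),interpolation=2),cv2.resize(b,(400,400),interpolation=2)]))
E
```

```text
clock: 4.3
position: [0.5655, -0.1549, 0.0911]
ee_rot: [[-0.0, 1.0, -0.001], [1.0, 0.0, 0.001], [0.001, -0.001, -1.0]]
contact_force: [0.0, 0.2, 0.3]
opening: 0.35
finger_force: 0.0
```

View pics/c3.png

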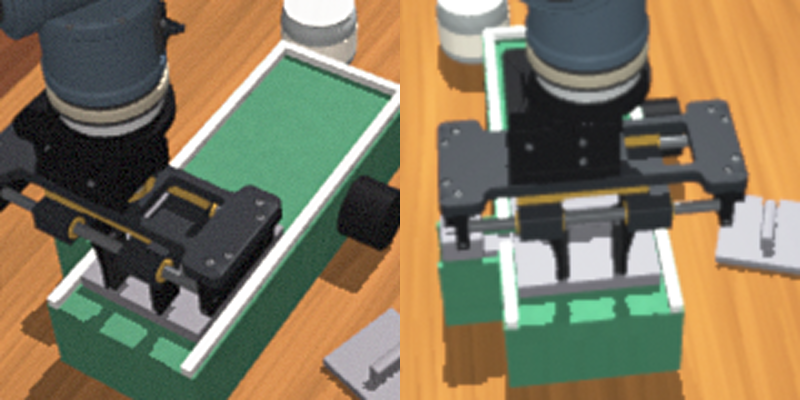

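The fingertips stand over the lid's rear edge at side crop (562,275) and (620,270), behind the rib and clear of the guides. I lower 3 mm, then push to just past contact and check the force.

```bash
python3 -m jog '[[[0.015,0,0.005,0,0,0,0.3],[0.03,0,0.005,0,0,0,0.3],[0.045,0,0.005,0,0,0,0.3],[0.05,0,0.005,0,0,0,0.3],[0.055,0,0.005,0,0,0,0.3],[0.06,0,0.005,0,0,0,0.3],[0.065,0,0.005,0,0,0,0.3],[0.07,0,0.005,0,0,0,0.3]]]'
```

```text
clock: 5.2
position: [0.5664, -0.1136, 0.0886]
ee_rot: [[0.0, 1.0, 0.001], [1.0, -0.0, -0.001], [-0.001, 0.001, -1.0]]
contact_force: [-0.3, -1.7, -0.4]
opening: 0.345
finger_force: 0.7
```

A steady 1.7 N is sliding friction, so the lid is free and moving. I continue the push.

```bash
python3 -m jog '[[[0.016,0,0,0,0,0,0.3],[0.032,0,0,0,0,0,0.3],[0.048,0,0,0,0,0,0.3],[0.064,0,0,0,0,0,0.3],[0.08,0,0,0,0,0,0.3],[0.096,0,0,0,0,0,0.3],[0.112,0,0,0,0,0,0.3],[0.128,0,0,0,0,0,0.3],[0.144,0,0,0,0,0,0.3]]]'; python3 -m jog '[[[0.014,0,0,0,0,0,0.3],[0.026,0,0,0,0,0,0.3],[0.036,0,0,0,0,0,0.3],[0.044,0,0,0,0,0,0.3],[0.05,0,0,0,0,0,0.3],[0.054,0,0,0,0,0,0.3],[0.056,0,0,0,0,0,0.3],[0.056,0,0,0,0,0,0.3]]]'
```

```text
clock: 6.1
position: [0.5663, -0.0263, 0.0886]
ee_rot: [[-0.0, 1.0, 0.0], [1.0, 0.0, -0.0], [-0.0, 0.0, -1.0]]
contact_force: [-0.4, -1.9, 1.9]
opening: 0.348
finger_force: 1.3
clock: 6.9
position: [0.5661, 0.0068, 0.0883]
ee_rot: [[0.0, 1.0, -0.0], [1.0, -0.0, 0.0], [0.0, -0.0, -1.0]]
contact_force: [0.1, -0.4, 0.9]
opening: 0.348
finger_force: 0.7
```

Back off, lift clear, then look.

```bash
python3 -m jog '[[[-0.02,0,0,0,0,0,0.3],[-0.05,0,0,0,0,0,0.3],[-0.05,0,-0.05,0,0,0,0.3],[-0.05,0,-0.12,0,0,0,0.3],[-0.05,0,-0.2,0,0,0,0.3],[-0.05,-0.05,-0.25,0,0,0,0.3],[0,-0.1,-0.27,0,0,0,0.3],[0.07,-0.1,-0.27,0,0,0,0.3],[0.14,-0.1,-0.27,0,0,0,0.3],[0.14,-0.1,-0.27,0,0,0,0.3],[0.14,-0.1,-0.27,0,0,0,0.3]]]'
python3 - <<'E'
from plant import eyes
import cv2,numpy as np,pickle
d={n:eyes.snapshot(n) for n in("scene","side")};pickle.dump(d,open("d1.pkl","wb"))
a=d["scene"]["pixels"][180:380,200:400,::-1];b=d["side"]["pixels"][195:375,250:430,::-1]
cv2.imwrite("pics/c4.png",np.hstack([cv2.resize(a,(400,400),interpolation=2),cv2.resize(b,(400,400),interpolation=2)]))
E
```

```text
clock: 8.0
position: [0.5056, 0.091, 0.2501]
ee_rot: [[-0.002, 1.0, -0.001], [1.0, 0.002, -0.0], [-0.0, -0.001, -1.0]]
contact_force: [0.2, -0.7, 0.2]
opening: 0.351
finger_force: 0.0
```

View pics/c4.png

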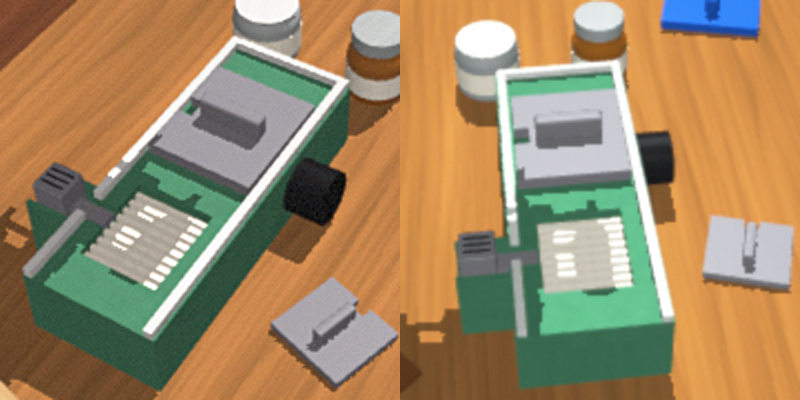

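The filter (side crop 585,255) is fully bare. The lid lies flat between the guides on the ledge at (570,135), the tab is down at (477,250), and the jar and tin are where they were. Handing in.

```bash
python3 -c "
from plant import ctrl
print(ctrl.close_job())"
```

```text
the job is handed in; nothing more can be done
None
```

I pressed the tab fully in, pushed the lid along its guides until the filter opening was completely uncovered, left it flat on the bare ledge, and handed the job in at about 8 s; the jar, tin and hammer were not touched.

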